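# Boot sole hardness check on the sloped jig

## Task

Take the hardness gauge from its forked stand and, holding it square to the sloping boot sole, press its tip gently on the three white dots in turn - first the heel, then the ball of the foot, then the toe - each time until the spring tip gives about 3 mm, and hold it there for half a second. Then hang the gauge upright in its fork again and let go of it. Do not press hard or change the slope of the jig, and leave the tin, brush and bottle where they are.

Things in the scene. Friction and masses are not known exactly. Their poses are not given: they have to be found in the camera images.
- gauge: hardness gauge, 0.23 kg, upright in the fork. Origin: centre of the underside of its shoulder; z up through the body, -x the face with the dark screen. Shoulder: black plate 44 x 44 mm, z 0 to 6 mm. Grip part is a grey box, 40 mm along x, 26 mm along y, z 6 to 82 mm. Below: steel neck, 16 mm diameter, to z -30 mm, then a thin spring tip, 6 mm diameter, to z -42 mm
- gauge_tip (a point): the end of the gauge's spring tip (rounded, 3 mm radius), on the gauge's axis; axes as gauge
- plunger (a joint): how far the gauge's spring tip is pushed in, m: 0 free, 0.008 fully in; about 1.4 N at 0 and 0.7 N more per mm
- stand: fixed dark steel stand. Origin: centre of its underside (base 100 x 90 x 12 mm). Two level prongs along x, 12 mm wide, with a 24 mm slot between (y -12 to 12 mm), open towards -x, from x -32 mm to a back plate at x 32 to 44 mm; tops at z 90 mm. The gauge hangs by its shoulder on the prongs, neck in the slot (gauge origin at about x 0, y 0, z 90 mm)
- sole: black rubber boot sole, 258 x 90 mm, tread up, on an aluminium bed 130 x 288 x 10 mm that slopes down away from the robot at 30 to 39 degrees on a stiff friction hinge. Origin: on the hinge, middle of the bed's far lower edge; y to the heel end, x up the slope to the robot, z the outward normal. Tops (mm): bed z 10, sole 24, heel block 32, clips at y 22: 28; tread bars +3, 14 off dots
- dot_heel (a point): white paper dot, 16 mm across, on the heel block, the narrower and thicker end; this point is its centre on the rubber surface, axes as sole (z is the outward normal of the sole there)
- dot_ball (a point): white paper dot, 16 mm across, on the ball of the foot, the widest part; this point is its centre on the rubber surface, axes as sole (z is the outward normal of the sole there)
- dot_toe (a point): white paper dot, 16 mm across, on the rounded toe end; this point is its centre on the rubber surface, axes as sole (z is the outward normal of the sole there)
- tin: bystander: loose round black polish tin, 72 mm diameter, 55 mm high, standing; origin at the centre of its underside
- brush: bystander: loose wooden shoe brush lying bristles down, 50 x 130 x 42 mm; origin at the centre of its underside, length along y
- spray: bystander: loose white bottle, 66 mm diameter, 170 mm high, standing; origin at the centre of its underside

How it is judged:
By the outcome, as a careful person would: the job done as asked, in the order asked, and still so for the second after the job is handed in, with the robot touching nothing.
It also fails if it takes over 72 s, if anything falls off the work surface, if the arm or the gripper's body presses on something with over 40 N, if the wrist force passes 120 N, or if a joint passes its speed limit or range.

## Robot

A 7-joint arm with a two-finger parallel gripper is mounted at the origin on the work surface. World frame = base frame: x ahead of the robot, y to its left, z up, the work surface at z = 0. Lengths are in mm, angles in rad, forces in N, time in s.
With the tool pointing down it reaches from about 350 to 900 mm from the base axis. Payload 8.1 kg.
Tool frame: the origin (TCP) lies at the very end of the fingers, on their centre line; the grasp point (between the pads) lies 19 mm behind it; z points along the fingers, y is the line along which they close (so a half turn about z gives the same grasp; the last joint's range is limited). The gripper opens to 92 mm and grips with 3 to 60 N. Pads are 19 mm wide; open, the fingers measure 130 mm over their backs; the gripper's body (75 mm by 190 mm) begins 47 mm behind the grasp point.
Start: joints at [-1.448, 0.434, 0.025, 1.573, -0.012, 1.134, -0.075], TCP at [139.956, 609.142, 226.742] pointing down, gripper open.
Joint ranges: [-2.62, 2.62], [-0.44, 2.09], [-1.27, 1.32], [0.08, 2.57], [-1.32, 4.46], [0.12, 2], [-2.74, 2.74]. Speed limits (rad/s): [2.22, 2.22, 3.01, 3.01, 3.14, 3.14, 3.14].

## Interface

Orientations are given as a rotation vector (axis times angle).
In Python, from station import get_obs, snapshot, camera_model, sign_off, recognise gives the robot as it stands. The module is installed in compiled form; this text tells all that it offers.
- The arm moves only by the tool send_rows, never from a script. Its argument "commands" is a list of rows, each a list of 7 numbers: the shift along the tool's x, y, z in mm, then the turn, a rotation vector about the tool's x, y, z in rad, then the gripper command: -1 is fully open, 1 is shut, values between are in proportion. In form: [[tx, ty, tz, ax, ay, az, fingers], ...]. A call has 1 to 5 rows; each row is the pose to reach, as a shift and turn from the pose commanded when the call began, along the tool's axes at that moment; what a row does not reach only later rows make up. A row lasts 1/10 s, in which the tool goes at most 50 mm and 8.59 degrees, less where a joint would pass 70% of its speed; a pose out of reach is approached as far as the arm can. A call with a gripper value outside its range is refused whole. The fingers move at their own pace and stop on an object; "grip_force" is the grip in N (left out, the last holds). Time passes only in rows, so rows that repeat a pose let the fingers close. It gives the time, the measured TCP pose, the force, the opening and the grip force at its end, in the units of the state.
- get_obs(): the state, without advancing time (a new reading comes with each control period).
- snapshot(name): name is "side" or "top" or "wrist"; returns the picture (420x560x3 uint8, red, green, blue); there is no depth.
- camera_model(name): a dict with "K" (3x3 intrinsics, pixels), "dist_coeffs" ([k1, k2, p1, p2, k3] as OpenCV has them; the pictures are not rectified), "R" (3x3) and "t" (3): a world point X has camera coordinates R X + t. Camera axes: x right, y down, z forward; pixel columns grow to the right and rows downward; lengths in mm; the calibration is good to about 2 mm. A picture is of the moment at which its call begins: read the wrist's pose just before it. camera_model takes no time and is no camera call; for the wrist camera it gives the pose at the moment of the call.
- sign_off(): hands the job in; it is judged then, once.
Trained networks look in the newest picture that a camera, given by its name, has taken for a name from the list of things; names that differ only in an ending like _2 or _b are one class to them, and where a whole thing is asked for, a point or a joint stands for the part that bears it (a point fixed in the world has none). Each returns a list of dicts, best first, with "conf" (0 to 1); they miss things now and then, are a little off and sometimes report something else, mostly with a low value. They report only what shows in the picture. A call takes as long as a camera call.
- recognise(camera, name): "xy" ([column, row] in pixels, amid what is visible of it).
The state is a dict: "time_s": time; "qpos": joint angles; "dq": joint speeds; "effort": joint torques, N m; "eef_pos": TCP position; "orientation": TCP orientation; "contact_force": force on the tool from outside, world axes, zero at the start; "torque": the same for the moment, N m; "finger_gap": opening from 0.0 (shut) to 1.0 (fully open); "grip_force": force on a finger pad.
Only numpy, scipy, OpenCV 4.12 (cv2) and the standard library are available. Lean on these libraries where they do the work, as an engineer would, in place of code of your own. Each camera call takes 0.05 s, during which the arm holds its last target. There are 200 camera calls.

## Working session

There is one attempt and no reset: what is moved stays moved. The work goes in short steps, Python scripts to look and compute and a tool call to move; the robot and the scene stay as the last step left them, time stands still between calls to the robot, and variables do not carry over. Pictures are saved under pics/ and viewed, at most 12 in all, crops included, and the job is handed in when it is done.

Besides the shell and the picture viewer there is one more tool, called after "Call:" as name(argument=value, ...) on one line, values as JSON. send_rows: Moves the arm, as the interface text tells. Its arguments: {"type":"object","properties":{"commands":{"type":"array","items":{"type":"array","items":{"type":"number"}}},"grip_force":{"type":"number"}},"required":["commands"]}

```bash
mkdir -p pics; cat > h.py <<'E'
import numpy as np, cv2, json
from scipy.spatial.transform import Rotation as Rot
from station import *
def ray(c,xy,M=None):
    M=M or camera_model(c)
    u=cv2.undistortPoints(np.array([[xy]],float),np.array(M['K']),np.array(M['dist_coeffs'])).ravel()
    R=np.array(M['R']);t=np.array(M['t'])
    d=R.T@np.array([u[0],u[1],1]);return -R.T@t,d/np.linalg.norm(d)
def proj(c,X,M=None):
    M=M or camera_model(c)
    R=np.array(M['R'])
    return cv2.projectPoints(np.array(X,float).reshape(-1,3),cv2.Rodrigues(R)[0],np.array(M['t'],float),np.array(M['K']),np.array(M['dist_coeffs']))[0].reshape(-1,2)
def tri(rs):
    A=sum(np.eye(3)-np.outer(d,d) for o,d in rs);b=sum((np.eye(3)-np.outer(d,d))@o for o,d in rs)
    X=np.linalg.solve(A,b);return X,[round(float(np.linalg.norm(np.cross(X-o,d))),1) for o,d in rs]
def save(c,n):
    im=snapshot(c);cv2.imwrite('pics/'+n+'.png',im[:,:,::-1]);return im
E
python3 - <<'E'
from h import *
print(get_obs())
ims=[]
for c in ['side','top','wrist']:
    save(c,c+'0');M=camera_model(c);print(c,np.round(-np.array(M['R']).T@M['t']),np.round(M['R'],2).tolist(), M['K'][0][0])
    for n in ['gauge','gauge_tip','stand','sole','dot_heel','dot_ball','dot_toe','tin','brush','spray']:
        print(c,n,[(np.round(r['xy'],1).tolist(),round(r['conf'],2)) for r in recognise(c,n)][:3])
E
```

```text
{'time_s': 0.0, 'qpos': array([-1.44758146,  0.43517456,  0.02502208,  1.57409873, -0.01161326,
        1.13398502, -0.07512962]), 'dq': array([-0.00089205, -0.00249624, -0.0019056 ,  0.00300424,  0.00026158,
       -0.00041545,  0.00097033]), 'effort': array([ 2.74239092e-04, -6.67856169e+01,  9.85035449e-01, -3.14446843e+01,
       -6.04438107e-02,  4.32651769e-02,  1.92344050e-04]), 'eef_pos': array([139.90382527, 608.6217915 , 225.9749867 ]), 'orientation': array([-3.54186540e-01, -3.12153680e+00,  2.38764401e-03]), 'contact_force': array([-0.42369307, -0.89410018, -0.53810803]), 'torque': array([ 0.02578179,  0.00355122, -0.00868579]), 'grip_force': 0.0, 'finger_gap': 0.9990442988530057}
side [-157. -857. 1043.] [[0.75, -0.66, 0.01], [-0.42, -0.49, -0.76], [0.51, 0.57, -0.65]] 546.6101641722175
side gauge [([326.9, 273.0], 0.61)]
side gauge_tip []
side stand [([329.2, 302.4], 0.92), ([328.4, 268.6], 0.44), ([249.2, 212.9], 0.41)]
side sole [([248.2, 212.1], 0.74), ([327.2, 303.3], 0.16)]
side dot_heel [([250.7, 213.7], 0.85)]
side dot_ball [([245.6, 210.2], 0.72), ([276.8, 163.4
[... 205 characters left out ...]
01, -1.0, 0.01], [-0.98, -0.01, -0.2], [0.2, -0.01, -0.98]] 520.4542307581818
top gauge [([416.9, 249.2], 0.86)]
top gauge_tip []
top stand [([403.8, 259.8], 0.91)]
top sole [([278.4, 244.7], 0.78), ([213.1, 144.4], 0.67)]
top dot_heel [([277.3, 242.9], 0.81)]
top dot_ball [([277.4, 245.8], 0.9)]
top dot_toe [([281.2, 245.4], 0.81)]
top tin [([134.6, 248.8], 0.66)]
top brush [([213.2, 143.9], 0.72)]
top spray [([438.8, 169.3], 0.84)]
wrist [ 62. 626. 385.] [[0.22, 0.97, -0.0], [0.93, -0.21, 0.3], [0.29, -0.07, -0.96]] 377.0048855002832
wrist gauge []
wrist gauge_tip []
wrist stand []
wrist sole []
wrist dot_heel []
wrist dot_ball []
wrist dot_toe []
wrist tin []
wrist brush []
wrist spray []
```

View pics/side0.png

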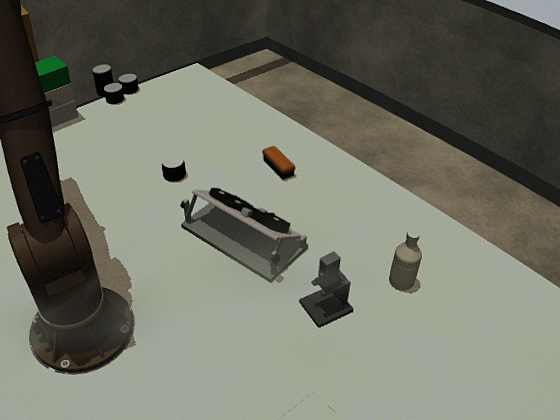

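View pics/top0.png

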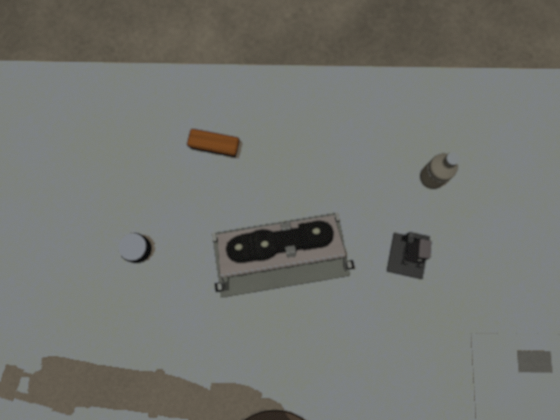

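```bash
python3 - <<'E'
from h import *
for n,xy,z in [('stand base',(404,260),12),('gaugetop',(425,247),172),('dheel',(317,231),85),('dball',(265,244),80),('dtoe',(239,247),80),('tin',(134,248),55),('brush',(213,144),42),('spraytop',(452,160),170)]:
    o,d=ray('top',xy);print(n,np.round(o+d*(z-o[2])/d[2],1))
print('stand/gauge tri',tri([ray('top',(416.9,249.2)),ray('side',(326.9,273))]))
# tool frame
ob=get_obs();R=Rot.from_rotvec(ob['orientation']).as_matrix();print(np.round(R,2))
M=camera_model('wrist');C=-np.array(M['R']).T@M['t'];print('cam in tool',R.T@(C-ob['eef_pos']),np.round(R.T@np.array(M['R']).T,2))
im=cv2.imread('pics/top0.png')[190:310,190:470]
im=cv2.convertScaleAbs(cv2.resize(im,None,fx=2.8,fy=2.8,interpolation=cv2.INTER_CUBIC),alpha=1.8)
cv2.imwrite('pics/topcrop.png',im)
E
```

```text
stand base [ 478.1 -315.    12. ]
gaugetop [ 490.8 -323.1  172. ]
dheel [536.3 -95.   85. ]
dball [504.6  26.7  80. ]
dtoe [496.7  87.5  80. ]
tin [494.2 339.5  55. ]
brush [760.4 163.2  42. ]
spraytop [ 688.6 -392.6  170. ]
stand/gauge tri (array([ 489.99187868, -318.13178658,  117.058803  ]), [3.0, 3.0])
[[-0.97  0.22  0.  ]
 [ 0.22  0.97 -0.  ]
 [-0.   -0.   -1.  ]]
cam in tool [  80.147749     -0.73110822 -158.14387682] [[ 0.   -0.96 -0.3 ]
 [ 1.    0.   -0.  ]
 [ 0.   -0.3   0.96]]
```

View pics/topcrop.png

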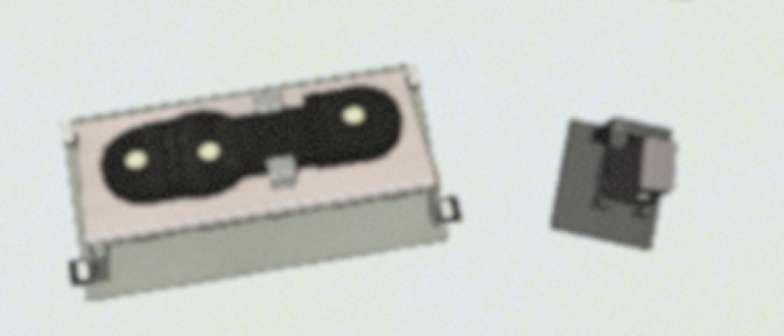

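Call:
send_rows(commands=[[-33,-34,-8,0,0,0,-1],[-66,-68,-16,0,0,0,-1],[-99,-102,-24,0,0,0,-1],[-132,-136,-32,0,0,0,-1],[-165,-170,-40,0,0,0,-1]], grip_force=30)

```text
time_s: 2.15
eef_pos: [263.5, 404.8, 267.2]
orientation: [0.354, 3.121, 0.001]
contact_force: [2.2, -0.1, 0.2]
finger_gap: 0.996
grip_force: 0.0
```

Call:
send_rows(commands=[[-33,-34,-8,0,0,0,-1],[-66,-68,-16,0,0,0,-1],[-99,-102,-24,0,0,0,-1],[-132,-136,-32,0,0,0,-1],[-165,-170,-40,0,0,0,-1]])

```text
time_s: 2.65
eef_pos: [386.1, 202.1, 307.4]
orientation: [0.354, 3.121, 0.002]
contact_force: [2.2, 0.9, 0.5]
finger_gap: 1.002
grip_force: 0.0
```

Call:
send_rows(commands=[[-33,-34,-8,0,0,0,-1],[-66,-68,-16,0,0,0,-1],[-99,-102,-24,0,0,0,-1],[-132,-136,-32,0,0,0,-1],[-165,-170,-40,0,0,0,-1]])

```text
time_s: 3.15
eef_pos: [508.8, -0.5, 347.4]
orientation: [0.353, 3.121, 0.001]
contact_force: [1.0, 1.1, -0.1]
finger_gap: 0.997
grip_force: 0.0
```

Call:
send_rows(commands=[[0,0,0,0,0,0,-1],[0,0,0,0,0,0,-1],[0,0,0,0,0,0,-1]])

```text
time_s: 3.45
eef_pos: [507.7, 2.3, 346.4]
orientation: [-0.352, -3.121, -0.001]
contact_force: [0.1, -0.2, 0.7]
finger_gap: 1.002
grip_force: 0.0
```

```bash
python3 - <<'E'
from h import *
o=get_obs();print(o['time_s'],o['qpos'].round(3),o['eef_pos'],o['orientation'],o['contact_force'])
save('wrist','w1');M=camera_model('wrist');json.dump({k:np.array(v).tolist() for k,v in M.items()},open('w1.json','w'))
for n in ['dot_heel','dot_ball','dot_toe','sole','stand']:
    print(n,[(np.round(r['xy'],1).tolist(),round(r['conf'],2)) for r in recognise('wrist',n)][:4])
E
```

```text
3.45 [-0.561  0.158  0.538  1.689 -0.084  1.318  1.339] [507.71434696   2.25867591 346.42739098] [-3.52053361e-01 -3.12102386e+00 -7.27563603e-04] [ 0.13326646 -0.22016355  0.73753595]
dot_heel [([273.4, 161.4], 0.89)]
dot_ball [([273.9, 161.9], 0.75)]
dot_toe [([271.4, 159.1], 0.71)]
sole [([270.8, 161.2], 0.75)]
stand [([46.5, 204.5], 0.66), ([272.6, 160.9], 0.36)]
```

View pics/w1.png

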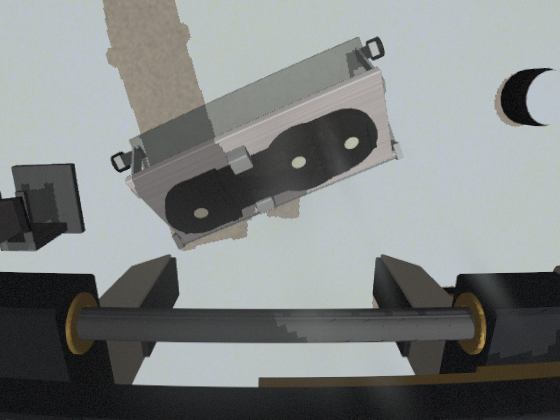

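```bash
cat > fit.py <<'E'
from h import *
from scipy.optimize import least_squares
def blob(f,p,r=9):
    g=cv2.cvtColor(cv2.imread('pics/%s.png'%f),cv2.COLOR_BGR2GRAY).astype(float)
    x,y=p;s=g[y-r:y+r+1,x-r:x+r+1];w=np.clip(s-(s.min()+0.5*(s.max()-s.min())),0,None)
    Y,X=np.mgrid[y-r:y+r+1,x-r:x+r+1];return [(w*X).sum()/w.sum(),(w*Y).sum()/w.sum()]
E
python3 - <<'E'
from fit import *
for f,ps,r in [('top0',[(317,231),(265,244),(239,247)],5),('w1',[(201,213),(299,162),(352,143)],9)]:
    print(f,np.round([blob(f,p,r) for p in ps],2).tolist())
im=cv2.imread('pics/w1.png')[30:270,110:430]
cv2.imwrite('pics/w1c.png',cv2.convertScaleAbs(cv2.resize(im,None,fx=2.5,fy=2.5,interpolation=cv2.INTER_CUBIC),alpha=1.4))
E
```

```text
top0 [[315.85, 230.65], [264.21, 243.55], [238.1, 246.58]]
w1 [[200.62, 212.55], [298.32, 161.85], [351.13, 142.59]]
```

View pics/w1c.png

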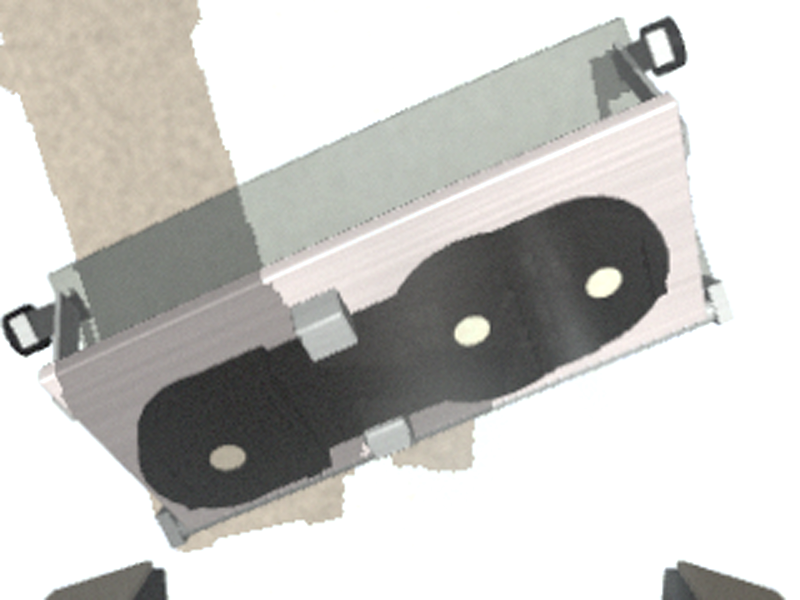

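```bash
cat >> fit.py <<'E'
def solesolve(obs,verbose=1):
    # obs: list of (cam,M,{name:px},sigma)
    C={'nh':(130,144,10),'nt':(130,-144,10),'fh':(0,144,10),'ft':(0,-144,10)}
    def frame(p):
        yaw,sl=p[3],p[4]; h=np.array([np.cos(yaw),np.sin(yaw),0])  # downhill horizontal
        x=-h*np.cos(sl)+np.array([0,0,np.sin(sl)]); z=h*np.sin(sl)+np.array([0,0,np.cos(sl)])
        return np.column_stack([x,np.cross(z,x),z]),np.array(p[:3])
    def pts(p):
        d=dict(C);d.update(heel=(p[5],p[6],32),ball=(p[7],p[8],24),toe=(p[9],p[10],24))
        A,o=frame(p);return {k:A@np.array(v)+o for k,v in d.items()}
    def res(p):
        P=pts(p);r=[]
        for c,M,px,_ in obs:
            for k,v in px.items(): r+=list((proj(c,P[k],M)[0]-v)/(0.5 if k in('heel','ball','toe') else 1.5))
        return np.array(r)
    s=least_squares(res,[560,0,15,.18,.6,65,90,65,-40,65,-100],loss='soft_l1')
    A,o=frame(s.x)
    if verbose:
        print('origin',s.x[:3].round(1),'yaw,slope deg',np.degrees(s.x[3:5]).round(2),'dots',s.x[5:].round(1));print('res',res(s.x).round(1))
        cov=np.linalg.inv(s.jac.T@s.jac);print('sd',np.sqrt(np.diag(cov)).round(3))
    return A,pts(s.x)
E
python3 - <<'E'
from fit import *
W=json.load(open('w1.json'))
obs=[('top',camera_model('top'),dict(heel=(315.85,230.65),ball=(264.21,243.55),toe=(238.1,246.58),nh=(345.7,256.3),nt=(220.4,276),fh=(337,214),ft=(215,234)),1),
('wrist',W,dict(heel=(200.62,212.55),ball=(298.32,161.85),toe=(351.13,142.59),nh=(136.4,183.2),nt=(380.4,73.2),fh=(182,236),ft=(392.4,156)),1)]
A,P=solesolve(obs)
print({k:v.round(1) for k,v in P.items()});print(A.round(3))
E
```

```text
origin [551.    2.2  26.8] yaw,slope deg [ 9.99 36.85] dots [ 63.2  91.4  70.2 -34.1  66.6 -96.1]
res [ 1.1  0.2 -0.2  0.5 -0.8  0.7 -0.5 -1.4 -0.6 -0.9 -2.6  1.3  1.5  0.4
  0.4 -0.1 -0.   0.3 -0.2  0.3 -6.6 -0.6  0.4 -0.3  2.6  2.1 -1.1  0.3]
sd [2.449 2.291 4.972 0.009 0.026 2.731 2.86  1.78  1.851 1.739 1.568]
{'nh': array([ 479.5, -156.6,  112.8]), 'nt': array([429.5, 127. , 112.8]), 'fh': array([ 581.9, -138.5,   34.8]), 'ft': array([531.9, 145.1,  34.8]), 'heel': array([536. , -93.2,  90.3]), 'ball': array([503.9,  28.6,  88.1]), 'toe': array([496.1,  90.1,  85.9])}
[[-0.788  0.174  0.591]
 [-0.139 -0.985  0.104]
 [ 0.6   -0.     0.8  ]]
```

Call:
send_rows(commands=[[-5,-36,2,0,0,0,-1],[-10,-72,5,0,0,0,-1],[-15,-108,8,0,0,0,-1],[-20,-144,10,0,0,0,-1],[-25,-180,12,0,0,0,-1]])

```text
time_s: 4.25
eef_pos: [492.0, -180.7, 334.8]
orientation: [0.352, 3.121, 0.001]
contact_force: [0.7, -1.2, -1.3]
finger_gap: 1.002
grip_force: 0.0
```

Call:
send_rows(commands=[[-5,-36,2,0,0,0,-1],[-10,-72,5,0,0,0,-1],[-15,-108,8,0,0,0,-1],[-15,-108,8,0,0,0,-1],[-15,-108,8,0,0,0,-1]])

```text
time_s: 4.75
eef_pos: [482.3, -288.8, 326.5]
orientation: [-0.357, -3.121, -0.0]
contact_force: [-0.3, 1.0, -0.1]
finger_gap: 1.0
grip_force: 0.0
```

```bash
python3 - <<'E'
from h import *
o=get_obs();print(o['time_s'],o['qpos'].round(3),o['eef_pos'],o['orientation'],o['contact_force'])
im=save('wrist','w2');M=camera_model('wrist');json.dump({k:np.array(v).tolist() for k,v in M.items()},open('w2.json','w'))
for n in ['gauge','stand','dot_heel','sole']:
    print(n,[(np.round(r['xy'],1).tolist(),round(r['conf'],2)) for r in recognise('wrist',n)][:4])
cv2.imwrite('pics/w2b.png',cv2.convertScaleAbs(cv2.resize(im[:,:,::-1],None,fx=1.42,fy=1.42,interpolation=cv2.INTER_CUBIC),alpha=1.7))
E
```

```text
4.75 [-0.081  0.296  0.708  1.612 -0.198  1.307  2.   ] [ 482.34572526 -288.79690748  326.52149939] [-3.56583066e-01 -3.12081388e+00 -1.16935382e-04] [-0.28987411  1.01422355 -0.11386907]
gauge [([247.2, 193.8], 0.55)]
stand [([257.6, 159.2], 0.92)]
dot_heel []
sole [([481.1, 151.2], 0.85)]
```

View pics/w2b.png

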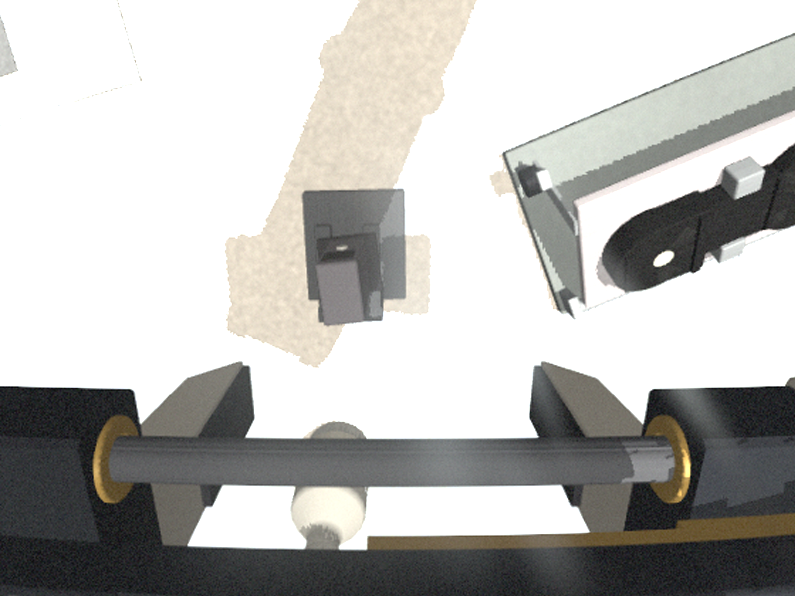

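```bash
python3 - <<'E'
from fit import *
W=json.load(open('w2.json'));W1=json.load(open('w1.json'))
def fitrect(px,hx,hy,z,p0):
    L=np.array([(-hx,hy),(-hx,-hy),(hx,-hy),(hx,hy)])
    def f(p):
        c,s=np.cos(p[2]),np.sin(p[2]);X=np.column_stack([L@np.array([[c,s],[-s,c]])+p[:2],np.full(4,z+p[3])])
        return np.r_[(proj('wrist',X,W)-px).ravel(),p[3]/3]
    s=least_squares(f,p0);print(s.x[:2].round(1),'yaw',np.degrees(s.x[2]).round(1),'dz',s.x[3].round(1),s.fun.round(1))
# image: up=-x, left=-y ; order (-x,+y)=(top,right)
b=np.array([(404,190),(304,191),(304,299),(405,298)])/1.42
g=np.array([(357,260),(318,262),(320,325),(365,322)])/1.42
fitrect(b,50,45,12,[480,-315,-.18,0]);fitrect(g,20,13,172,[490,-320,-.18,0])
obs=[('top',camera_model('top'),dict(heel=(315.85,230.65),ball=(264.21,243.55),toe=(238.1,246.58),nh=(345.7,256.3),nt=(220.4,276),fh=(337,214),ft=(215,234)),1),
('wrist',W1,dict(heel=(200.62,212.55),ball=(298.32,161.85),toe=(351.13,142.59),nt=(380.4,73.2),fh=(182,236),ft=(392.4,156)),1),
('wrist',W,dict(heel=blob('w2',(467,182),8),nh=(582/1.42,205/1.42),fh=(582/1.42,306/1.42)),1)]
A,P=solesolve(obs)
print({k:v.round(1) for k,v in P.items()});print(A.round(3))
E
```

```text
[ 489.8 -324.3] yaw -13.1 dz -1.0 [ 0.6 -0.  -1.4 -0.8  1.8 -0.  -1.   1.  -0.3]
[ 487.2 -321.5] yaw -9.9 dz -0.6 [ 1.4 -0.2 -1.5 -0.   1.3 -0.2 -1.1  0.5 -0.2]
origin [548.2   0.9  37.9] yaw,slope deg [ 9.53 37.15] dots [ 61.5  87.8  69.5 -34.7  66.7 -95.1]
res [-0.5  1.  -0.3  0.9 -0.1  1.1  0.1 -0.7 -0.9 -0.7 -1.8  1.9  1.4  0.4
  0.   0.1 -0.   0.4  0.   0.4  2.2 -1.7 -0.   2.5 -0.1  0.5 -0.2  0.2
 -2.   0.3 -0.1 -0.4]
sd [1.475 1.011 1.46  0.007 0.021 1.548 1.092 1.966 1.151 2.327 1.186]
{'nh': array([ 475.7, -157.3,  124.4]), 'nt': array([428.1, 126.8, 124.4]), 'fh': array([ 577.9, -140.1,   45.9]), 'ft': array([530.3, 143.9,  45.9]), 'heel': array([533.4, -90.6, 100.5]), 'ball': array([502.1,  28.3,  99. ]), 'toe': array([494.3,  88.3,  97.3])}
[[-0.786  0.165  0.596]
 [-0.132 -0.986  0.1  ]
 [ 0.604 -0.     0.797]]
```

```bash
cat >> h.py <<'E'
def frameR(xaxis_guess,z):
    z=np.array(z,float)/np.linalg.norm(z);y=np.cross(z,xaxis_guess);y/=np.linalg.norm(y);return np.column_stack([np.cross(y,z),y,z])
def go(p,R,n=1):
    o=get_obs();R0=Rot.from_rotvec(o['orientation']).as_matrix()
    d=R0.T@(np.array(p)-o['eef_pos']);r=Rot.from_matrix(R0.T@R).as_rotvec()
    print('t',o['time_s'],'delta',d.round(1),'turn',r.round(4),'per row/%d'%n,(d/n).round(1),(r/n).round(4))
def standR(yawdeg,tilt):
    y=np.radians(yawdeg);f=np.array([np.cos(y),np.sin(y),0]);return frameR(-f,np.sin(tilt)*f+np.array([0,0,-np.cos(tilt)]))
E
python3 - <<'E'
from h import *
R=standR(-11,.3);g=np.array([488,-322,150.])
go(g-R[:,2]*75,R,5); go(g+19*R[:,2],R)
E
```

```text
t 5.0 delta [  9.8 -33.8 105.1] turn [-0.0042 -0.2997 -0.0315] per row/5 [ 2.  -6.8 21. ] [-0.0008 -0.0599 -0.0063]
t 5.0 delta [-18.  -32.9 195. ] turn [-0.0042 -0.2997 -0.0315] per row/1 [-18.  -32.9 195. ] [-0.0042 -0.2997 -0.0315]
```

Call:
send_rows(commands=[[2,-7,21,-0.001,-0.06,-0.006,-1],[4,-14,42,-0.002,-0.12,-0.012,-1],[6,-20,63,-0.003,-0.18,-0.019,-1],[8,-27,84,-0.003,-0.24,-0.025,-1],[10,-34,105,-0.004,-0.3,-0.031,-1]])

```text
time_s: 5.5
eef_pos: [465.6, -318.6, 221.5]
orientation: [0.273, 2.826, -0.043]
contact_force: [0.9, 0.0, 0.6]
finger_gap: 1.001
grip_force: 0.0
```

Call:
send_rows(commands=[[0,0,0,0,0,0,-1],[0,0,0,0,0,0,-1]])

```text
time_s: 5.7
eef_pos: [465.7, -318.7, 222.4]
orientation: [0.276, 2.83, -0.041]
contact_force: [-0.1, 0.6, 0.9]
finger_gap: 1.0
grip_force: 0.0
```

```bash
python3 - <<'E'
from h import *
o=get_obs();print(o['time_s'],o['qpos'].round(3),o['eef_pos'],o['contact_force'])
im=save('wrist','w3');M=camera_model('wrist');json.dump({k:np.array(v).tolist() for k,v in M.items()},open('w3.json','w'))
cv2.imwrite('pics/w3b.png',cv2.convertScaleAbs(cv2.resize(im[:,:,::-1],None,fx=1.42,fy=1.42,interpolation=cv2.INTER_CUBIC),alpha=1.8))
R=standR(-11,.3);g=np.array([488,-322,150.]);go(g+19*R[:,2],R)
E
```

```text
5.7 [ 0.041  0.211  0.646  2.011 -0.395  0.727  2.302] [ 465.6588713  -318.73284191  222.41279192] [-0.07865304  0.62737403  0.88697839]
t 5.75 delta [ 1.1  1.3 95.2] turn [-0.0012  0.0004 -0.0014] per row/1 [ 1.1  1.3 95.2] [-0.0012  0.0004 -0.0014]
```

View pics/w3b.png

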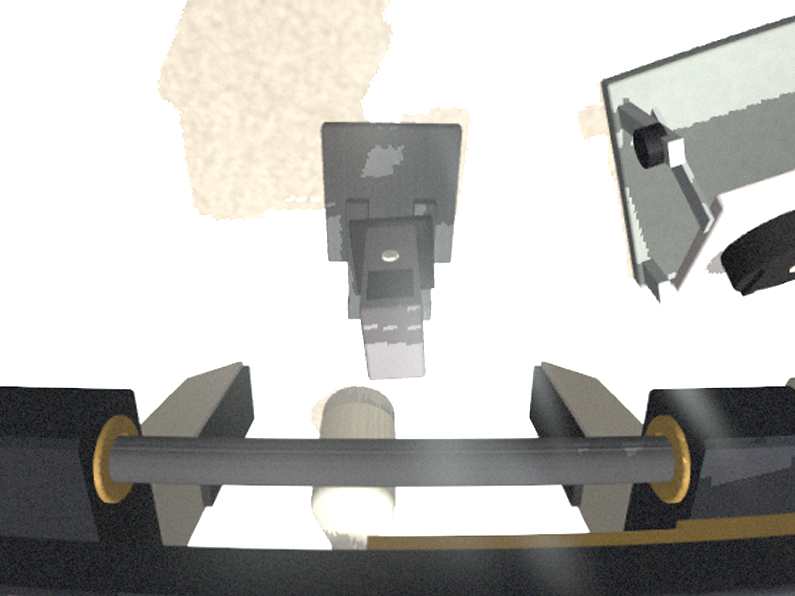

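```bash
python3 - <<'E'
from fit import *
W=json.load(open('w3.json'))
def fitrect(px,hx,hy,z,p0):
    L=np.array([(-hx,hy),(-hx,-hy),(hx,-hy),(hx,hy)])
    def f(p):
        c,s=np.cos(p[2]),np.sin(p[2]);X=np.column_stack([L@np.array([[c,s],[-s,c]])+p[:2],np.full(4,z+p[3])])
        return np.r_[(proj('wrist',X,W)-px).ravel(),p[3]/3]
    s=least_squares(f,p0);print(s.x[:2].round(1),'yaw',np.degrees(s.x[2]).round(1),'dz',s.x[3].round(1),s.fun.round(1))
b=np.array([(461,125),(323,124),(331,252),(453,252)])/1.42
g=np.array([(422,305),(361,307),(368,379),(425,377)])/1.42
fitrect(b,50,45,12,[480,-315,-.18,0]);fitrect(g,20,13,172,[490,-320,-.18,0])
E
```

```text
[ 490.9 -324.3] yaw -11.1 dz -10.4 [ 0.3 -2.3 -0.1 -1.7  0.5  2.5 -0.7  2.7 -3.5]
[ 489.1 -323. ] yaw -7.9 dz -1.9 [ 0.8 -0.3 -0.7  0.3 -0.1  0.1 -0.  -0.1 -0.6]
```

Call:
send_rows(commands=[[0,0,25,0,0,0,-1],[0,0,50,0,0,0,-1],[0,0,70,0,0,0,-1],[0,0,85,0,0,0,-1],[0,0,95,0,0,0,-1]])

```text
time_s: 6.25
eef_pos: [495.1, -324.2, 130.9]
orientation: [0.273, 2.829, -0.042]
contact_force: [-0.3, 0.5, 0.7]
finger_gap: 0.998
grip_force: 0.0
```

Call:
send_rows(commands=[[0,0,0,0,0,0,-0.2],[0,0,0,0,0,0,0],[0,0,0,0,0,0,0.2],[0,0,0,0,0,0,0.3],[0,0,0,0,0,0,0.35]], grip_force=3)

```text
time_s: 6.75
eef_pos: [493.0, -324.9, 131.6]
orientation: [0.276, 2.828, -0.043]
contact_force: [-0.2, 0.4, 0.7]
finger_gap: 0.612
grip_force: 0.0
```

Call:
send_rows(commands=[[0,0,0,0,0,0,0.4],[0,0,0,0,0,0,0.45],[0,0,0,0,0,0,0.5]])

```text
time_s: 7.05
eef_pos: [492.8, -324.8, 131.0]
orientation: [0.276, 2.829, -0.043]
contact_force: [0.3, 0.4, -0.4]
finger_gap: 0.354
grip_force: 0.0
```

Gap now 33 mm; close gently and watch the lateral force.

Call:
send_rows(commands=[[0,0,0,0,0,0,0.5],[0,0,0,0,0,0,0.5],[0,0,0,0,0,0,0.5]])

```text
time_s: 7.35
eef_pos: [492.9, -324.5, 131.0]
orientation: [0.276, 2.829, -0.042]
contact_force: [0.3, 0.9, 1.1]
finger_gap: 0.281
grip_force: 3.0
```

Call:
send_rows(commands=[[0,0,0,0,0,0,1],[0,0,0,0,0,0,1],[0,0,0,0,0,0,1]])

```text
time_s: 7.65
eef_pos: [492.9, -324.6, 130.9]
orientation: [0.276, 2.829, -0.042]
contact_force: [-0.2, 1.1, 1.1]
finger_gap: 0.283
grip_force: 3.0
```

Call:
send_rows(commands=[[0,0,0,0,0,0,1],[0,0,0,0,0,0,1],[0,0,0,0,0,0,1]], grip_force=35)

```text
time_s: 7.95
eef_pos: [492.9, -324.6, 131.0]
orientation: [0.276, 2.829, -0.042]
contact_force: [0.5, 2.6, 1.6]
finger_gap: 0.276
grip_force: 35.0
```

```bash
python3 - <<'E'
from h import *
o=get_obs();R=Rot.from_rotvec(o['orientation']).as_matrix();print(o['time_s'],R.round(4).tolist(),'up in tool',R[2].round(4),o['torque'],o['contact_force'])
json.dump(dict(p=o['eef_pos'].tolist(),R=R.tolist()),open('grasp.json','w'))
E
```

```text
7.95 [[-0.9373, 0.1933, 0.2899], [0.1845, 0.9811, -0.0575], [-0.2955, -0.0004, -0.9553]] up in tool [-2.955e-01 -4.000e-04 -9.553e-01] [ 0.69447671 -0.03288368  0.14883527] [0.48630814 2.63243809 1.64616301]
```

Call:
send_rows(commands=[[-1.5,0,-4.8,0,0,0,1],[-5.9,0,-19.1,0,0,0,1],[-11.8,0,-38.2,0,0,0,1],[-17.7,0,-57.3,0,0,0,1],[-23.6,0,-76.4,0,0,0,1]])

```text
time_s: 8.45
eef_pos: [492.0, -325.3, 211.5]
orientation: [0.278, 2.83, -0.044]
contact_force: [0.9, 0.0, -2.1]
finger_gap: 0.278
grip_force: 35.0
```

Call:
send_rows(commands=[[-11.8,0,-38.2,0,0,0,1],[-17.7,0,-57.3,0,0,0,1],[-17.7,0,-57.3,0,0,0,1],[-17.7,0,-57.3,0,0,0,1]])

```text
time_s: 8.85
eef_pos: [492.3, -324.7, 270.6]
orientation: [0.277, 2.829, -0.043]
contact_force: [-0.0, 0.1, -2.5]
finger_gap: 0.285
grip_force: 35.0
```

```bash
python3 - <<'E'
from h import *
o=get_obs();print(o['time_s'],o['qpos'].round(3),o['eef_pos'],o['contact_force'],o['finger_gap'])
G=json.load(open('grasp.json'));Rg=np.array(G['R'])
# gauge: origin 489,-323,90 at grasp
for c in ['top','side','wrist']:
    save(c,c+'4');print(c,[(np.round(r['xy'],1).tolist(),round(r['conf'],2)) for n in['gauge','gauge_tip'] for r in recognise(c,n)][:3])
print('pred', [proj(c,[[489,-323,90+140+60],[489,-323,90+140-42]]).round(1).tolist() for c in('top','side')])
ims=[cv2.imread('pics/side4.png')[150:350,230:430],cv2.imread('pics/top4.png')[150:350,330:530]]
cv2.imwrite('pics/c4.png',cv2.convertScaleAbs(cv2.resize(np.hstack(ims),None,fx=2,fy=2,interpolation=cv2.INTER_CUBIC),alpha=1.7))
E
```

```text
8.85 [-0.01   0.204  0.688  1.892 -0.349  0.846  2.227] [ 492.31325713 -324.72072177  270.566769  ] [-0.01335644  0.07820408 -2.46399997] 0.28478464545504445
top [([277.0, 242.4], 0.2), ([278.0, 247.7], 0.72)]
side [([331.2, 238.4], 0.58)]
wrist [([274.7, 251.5], 0.96), ([513.7, 110.6], 0.68)]
pred [[[441.7, 240.5], [427.0, 246.9]], [[336.0, 217.8], [332.0, 252.4]]]
```

View pics/c4.png

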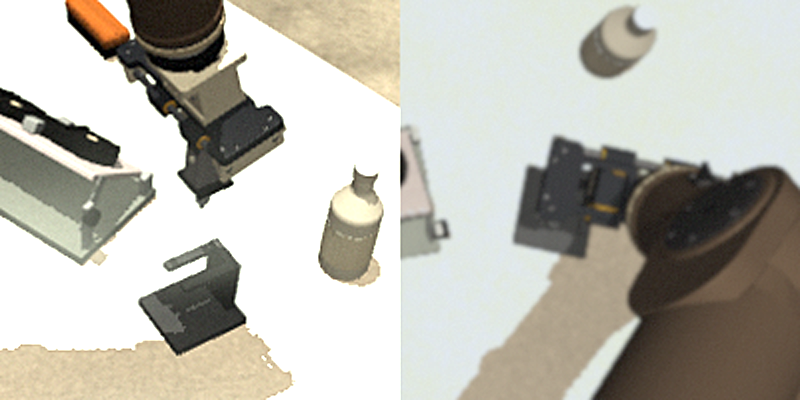

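```bash
cat >> h.py <<'E'
G=json.load(open('grasp.json'));Rg=np.array(G['R']);pg=np.array(G['p'])
yg=np.array([Rg[0,1],Rg[1,1],0]);yg/=np.linalg.norm(yg);Gg=np.column_stack([np.cross(yg,[0,0,1]),yg,[0,0,1]])
og=np.array([488.85,-323.8,90.])
Q=Gg.T@Rg; tq=Gg.T@(pg-og)   # tool in gauge frame
def tool_for(tip,gz,gx):
    z=np.array(gz)/np.linalg.norm(gz);y=np.cross(z,gx);y/=np.linalg.norm(y);B=np.column_stack([np.cross(y,z),y,z])
    o=np.array(tip)+42*z;return o+B@tq,B@Q
def tip_now():
    o=get_obs();R=Rot.from_rotvec(o['orientation']).as_matrix();B=R@Q.T;org=o['eef_pos']-B@tq;return org-42*B[:,2],B
SA=np.array([[-.786,.165,.596],[-.132,-.986,.1],[.604,0,.797]])
DOT=dict(heel=np.array([533.4,-90.6,100.5]),ball=np.array([502.1,28.3,99.]),toe=np.array([494.3,88.3,97.3]))
def godot(name,h,n=1):
    p,R=tool_for(DOT[name]+h*SA[:,2],SA[:,2],-SA[:,0]);go(p,R,n);return p,R
E
python3 - <<'E'
from h import *
print(tip_now());p,R=godot('heel',25,10);print(p,R.round(2))
E
```

```text
(array([ 488.48402618, -323.87912896,  187.48800528]), array([[ 9.81061137e-01,  1.93696835e-01,  7.62994194e-04],
       [-1.93696915e-01,  9.81061417e-01,  3.16389198e-05],
       [-7.42415806e-04, -1.78829336e-04,  9.99999708e-01]]))
t 9.3 delta [-30.8 261.8  99.7] turn [ 0.0088  0.6407 -0.3678] per row/10 [-3.1 26.2 10. ] [ 0.0009  0.0641 -0.0368]
[600.97550382 -79.27225947 184.04123838] [[-0.93 -0.17 -0.34]
 [-0.16  0.99 -0.06]
 [ 0.34 -0.   -0.94]]
```

Call:
send_rows(commands=[[-3,26,5,0.001,0.064,-0.037,1],[-6,52,12,0.002,0.128,-0.074,1],[-9,78,20,0.003,0.192,-0.11,1],[-12,104,30,0.004,0.256,-0.147,1],[-15,131,40,0.004,0.32,-0.184,1]])

```text
time_s: 9.8
eef_pos: [544.4, -200.5, 237.0]
orientation: [-0.02, -3.116, 0.047]
contact_force: [-0.2, 0.4, -2.8]
finger_gap: 0.278
grip_force: 35.0
```

```bash
python3 - <<'E'
from h import *
godot('heel',25,5)
E
```

```text
t 9.8 delta [-56.2 123.4  47.8] turn [ 0.0039  0.3199 -0.1824] per row/5 [-11.2  24.7   9.6] [ 0.0008  0.064  -0.0365]
```

Call:
send_rows(commands=[[-11,25,6,0.001,0.064,-0.037,1],[-22,49,14,0.002,0.128,-0.073,1],[-34,74,24,0.003,0.192,-0.11,1],[-45,99,36,0.003,0.256,-0.146,1],[-56,123,48,0.004,0.32,-0.182,1]])

```text
time_s: 10.3
eef_pos: [601.3, -79.3, 183.4]
orientation: [0.233, -2.784, 0.041]
contact_force: [0.5, 0.0, -2.8]
finger_gap: 0.282
grip_force: 35.0
```

Call:
send_rows(commands=[[0,0,0,0,0,0,1],[0,0,0,0,0,0,1],[0,0,0,0,0,0,1]])

```text
time_s: 10.6
eef_pos: [600.2, -81.8, 184.4]
orientation: [0.228, -2.787, 0.042]
contact_force: [-1.2, -0.9, -2.4]
finger_gap: 0.282
grip_force: 35.0
```

```bash
python3 - <<'E'
from h import *
o=get_obs();print(o['qpos'].round(3),o['contact_force'])
im=save('wrist','w5');M=camera_model('wrist');json.dump({k:np.array(v).tolist() for k,v in M.items()},open('w5.json','w'))
t,B=tip_now();print('tip',t,'z',B[:,2]);print('pred tip px',proj('wrist',t,M),'dots',{k:proj('wrist',v,M).round(1).tolist() for k,v in DOT.items()})
for n in ['gauge_tip','dot_heel']:print(n,[(np.round(r['xy'],1).tolist(),round(r['conf'],2)) for r in recognise('wrist',n)])
godot('heel',25)
cv2.imwrite('pics/w5b.png',cv2.convertScaleAbs(cv2.resize(im[:,:,::-1],None,fx=1.42,fy=1.42,interpolation=cv2.INTER_CUBIC),alpha=1.8))
E
```

```text
[-0.293  0.695  0.54   1.394 -0.216  1.468  1.988] [-1.21130501 -0.92167118 -2.38419247]
tip [547.56668842 -90.71030184 121.06666056] z [0.59391677 0.09829131 0.79849965]
pred tip px [[276.96077262 180.26737194]] dots {'heel': [[280.4, 164.2]], 'ball': [[451.1, 149.5]], 'toe': [[527.7, 154.3]]}
gauge_tip [([389.1, 134.5], 0.5)]
dot_heel [([389.4, 133.9], 0.78)]
t 10.75 delta [-1.5  2.3  0.5] turn [ 0.0007  0.0032 -0.0035] per row/1 [-1.5  2.3  0.5] [ 0.0007  0.0032 -0.0035]
```

View pics/w5b.png

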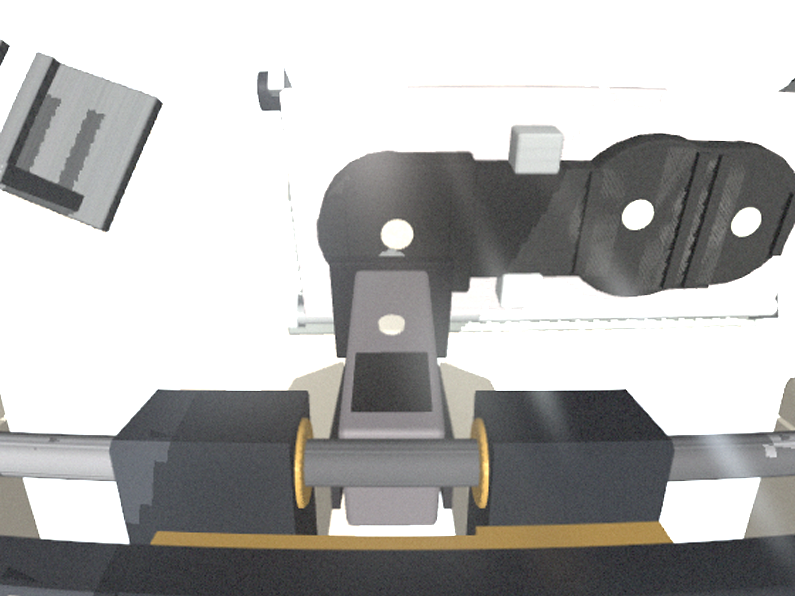

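```bash
python3 - <<'E'
from fit import *
L=lambda n:json.load(open(n+'.json'))
obs=[('top',camera_model('top'),dict(heel=(315.85,230.65),ball=(264.21,243.55),toe=(238.1,246.58),nh=(345.7,256.3),nt=(220.4,276),fh=(337,214),ft=(215,234)),1),
('wrist',L('w1'),dict(heel=(200.62,212.55),ball=(298.32,161.85),toe=(351.13,142.59),nt=(380.4,73.2),fh=(182,236),ft=(392.4,156)),1),
('wrist',L('w2'),dict(heel=blob('w2',(467,182),8),nh=(582/1.42,205/1.42),fh=(582/1.42,306/1.42)),1),
('wrist',L('w5'),dict(heel=(279.6,164.8),ball=blob('w5',(449,151),9),toe=blob('w5',(525,156),9)),1)]
A,P=solesolve(obs)
print({k:v.round(1) for k,v in P.items()});print(A.round(3).tolist())
im=cv2.imread('pics/w5.png');print(im[60:70,195:560:30].max(2).T.tolist()[:3])
c=np.clip((im.astype(float)-120)*2,0,255).astype('uint8')[40:260,180:560];cv2.imwrite('pics/w5c.png',cv2.resize(c,None,fx=2.1,fy=2.1))
E
```

```text
origin [548.6   1.2  36.4] yaw,slope deg [ 9.87 36.46] dots [ 61.6  88.2  68.4 -34.4  64.9 -95.2]
res [-0.3  1.1  0.   0.8  0.   0.8  0.1 -0.7 -0.6 -0.3 -2.   1.6  1.4  0.6
  0.1 -0.3 -0.5  0.6 -0.5  0.8  1.1 -2.4  0.5  2.8 -0.3  0.1 -2.3  0.1
 -2.8  0.4 -0.1 -0.   0.3  0.1  0.4  0.1  0.5  0.1]
sd [1.352 1.03  1.48  0.005 0.019 1.512 1.052 1.606 1.074 1.767 1.114]
{'nh': array([ 476.2, -157.6,  121.7]), 'nt': array([426.8, 126.1, 121.7]), 'fh': array([ 579.2, -139.7,   44.5]), 'ft': array([529.8, 144.1,  44.5]), 'heel': array([533.7, -91. ,  98.8]), 'ball': array([502.6,  28.1,  96.4]), 'toe': array([494.9,  88.5,  94.3])}
[[-0.792, 0.171, 0.586], [-0.138, -0.985, 0.102], [0.594, 0.0, 0.804]]
[[213, 213, 167, 103, 89, 86, 86, 89, 69, 69], [234, 207, 194, 213, 230, 227, 224, 220, 224, 226], [224, 191, 209, 224, 226, 223, 220, 221, 223, 224]]
```

View pics/w5c.png

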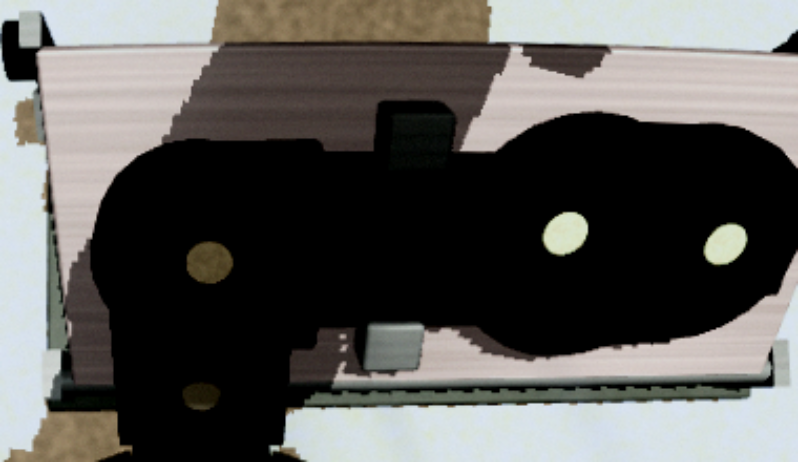

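```bash
python3 - <<'E'
from fit import *
L=lambda n:json.load(open(n+'.json'))
obs=[('top',camera_model('top'),dict(heel=(315.85,230.65),ball=(264.21,243.55),toe=(238.1,246.58),nh=(345.7,256.3),nt=(220.4,276),fh=(337,214),ft=(215,234)),1),
('wrist',L('w1'),dict(heel=(200.62,212.55),ball=(298.32,161.85),toe=(351.13,142.59),nt=(380.4,73.2),fh=(182,236),ft=(392.4,156)),1),
('wrist',L('w2'),dict(heel=blob('w2',(467,182),8),nh=(582/1.42,205/1.42),fh=(582/1.42,306/1.42)),1),
('wrist',L('w5'),dict(heel=(279.6,164.8),ball=blob('w5',(449,151),9),toe=blob('w5',(525,156),9),nh=(198.6,62.4),fh=(214.3,222.9),ft=(545.7,218.6)),1)]
A,P=solesolve(obs)
print({k:v.round(1) for k,v in P.items()});print(A.round(3).tolist())
A,P=solesolve(obs[1:])
print({k:v.round(1) for k,v in P.items()})
E
```

```text
origin [550.5   2.8  35.7] yaw,slope deg [ 9.96 35.75] dots [ 63.5  89.5  70.1 -33.2  66.5 -94.1]
res [-0.3  1.1 -0.   0.9 -0.1  0.9 -0.4 -1.  -1.  -0.4 -2.5  1.1  1.   0.2
  0.2 -0.3 -0.5  0.4 -0.4  0.6  1.7 -2.1  1.7  3.4  0.5  0.7 -2.3  0.1
 -2.2  0.7  0.8  0.6  0.3  0.1  0.3  0.1  0.4  0.1 -1.1 -0.7  0.5 -0.4
 -1.5 -0.2]
sd [0.878 0.843 1.267 0.004 0.018 1.056 0.891 1.139 0.929 1.286 0.97 ]
{'nh': array([ 477.2, -156.2,  119.8]), 'nt': array([427.4, 127.4, 119.8]), 'fh': array([ 581.1, -138. ,   43.8]), 'ft': array([531.3, 145.7,  43.8]), 'heel': array([533.7, -91. ,  98.8]), 'ball': array([502.5,  28.2,  96.2]), 'toe': array([494.9,  88.6,  94.1])}
[[-0.799, 0.173, 0.576], [-0.14, -0.985, 0.101], [0.584, 0.0, 0.812]]
origin [550.1   3.1  34.8] yaw,slope deg [ 9.89 36.46] dots [ 63.9  89.8  70.7 -32.9  67.2 -93.8]
res [ 0.2 -0.5 -0.5  0.3 -0.4  0.5  2.2 -1.6  1.9  3.   0.5  0.5 -2.6 -0.1
 -1.7  1.   0.7  0.2  0.3  0.1  0.4  0.   0.4 -0.  -0.8 -0.3  0.8 -0.7
 -1.8 -0.2]
sd [0.913 0.884 1.273 0.005 0.019 1.022 0.928 1.157 0.977 1.337 1.025]
{'nh': array([ 477.7, -155.7,  120.1]), 'nt': array([428.2, 128. , 120.1]), 'fh': array([ 580.7, -137.8,   42.8]), 'ft': array([531.2, 146. ,  42.8]), 'heel': array([533.6, -91. ,  98.5]), 'ball': array([502.5,  28.2,  96.1]), 'toe': array([494.8,  88.6,  94. ])}
```

```bash
cat >> h.py <<'E'
_s,_w=np.radians(36.2),np.radians(9.9);_h=np.array([np.cos(_w),np.sin(_w),0])
_x=-_h*np.cos(_s)+[0,0,np.sin(_s)];_z=_h*np.sin(_s)+[0,0,np.cos(_s)]
SA=np.column_stack([_x,np.cross(_z,_x),_z])
DOT=dict(heel=np.array([533.7,-91,98.8]),ball=np.array([502.5,28.2,96.2]),toe=np.array([494.9,88.6,94.1]))
def rep(name):
    t,B=tip_now();e=SA.T@(t-DOT[name]);f=get_obs()['contact_force'];print('tip in dot frame',e.round(2),'tilt err deg',np.degrees(np.arccos(B[:,2]@SA[:,2])).round(2),'F.n',(f@SA[:,2]).round(2),f.round(2))
E
python3 - <<'E'
from h import *
rep('heel');godot('heel',8,4)
E
```

```text
tip in dot frame [ 2.12  1.79 26.29] tilt err deg 0.85 F.n -1.69 [ 0.68 -0.14 -2.56]
t 10.75 delta [ 4.2  2.2 17.8] turn [ 0.0028 -0.0138 -0.0096] per row/4 [1.1 0.6 4.4] [ 0.0007 -0.0034 -0.0024]
```

Call:
send_rows(commands=[[1,0.6,4.5,0.001,-0.003,-0.002,1],[2,1.1,9,0.001,-0.007,-0.005,1],[3.1,1.7,13.4,0.002,-0.01,-0.007,1],[4.2,2.2,17.8,0.003,-0.014,-0.01,1],[4.2,2.2,17.8,0.003,-0.014,-0.01,1]])

```text
time_s: 11.25
eef_pos: [589.3, -79.8, 168.3]
orientation: [0.246, -2.798, 0.041]
contact_force: [-0.1, -0.3, -1.6]
finger_gap: 0.282
grip_force: 35.0
```

Call:
send_rows(commands=[[0,0,0,0,0,0,1],[0,0,0,0,0,0,1],[0,0,0,0,0,0,1]])

```text
time_s: 11.55
eef_pos: [590.3, -80.1, 168.8]
orientation: [0.246, -2.799, 0.041]
contact_force: [0.2, 0.5, -2.5]
finger_gap: 0.282
grip_force: 35.0
```

```bash
python3 - <<'E'
from h import *
rep('heel')
im=save('wrist','w6');t,B=tip_now();print(proj('wrist',[t,DOT['heel']]).round(1).tolist())
print([(np.round(r['xy'],1).tolist(),round(r['conf'],2)) for r in recognise('wrist','gauge_tip')])
c=im[130:200,230:330,::-1];cv2.imwrite('pics/w6c.png',cv2.convertScaleAbs(cv2.resize(c,None,fx=6,fy=6,interpolation=cv2.INTER_CUBIC),alpha=1.8))
E
```

```text
tip in dot frame [-0.89 -0.95  7.56] tilt err deg 0.1 F.n -1.84 [ 0.16  0.46 -2.45]
[[277.0, 180.3], [275.5, 173.4]]
[]
```

View pics/w6c.png

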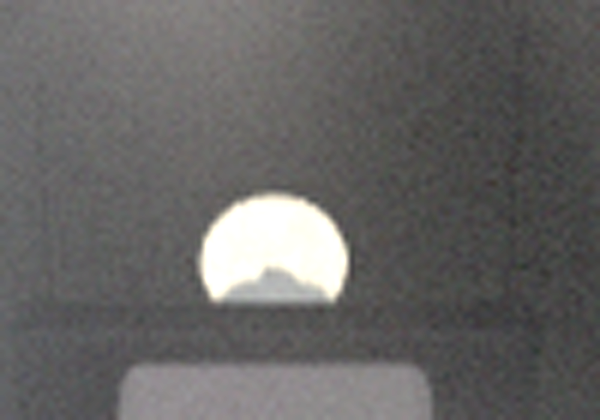

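```bash
python3 - <<'E'
from h import *
M=camera_model('wrist');t,B=tip_now();C=-np.array(M['R']).T@M['t']
def sil(a,r): # upper silhouette of sphere/disc: min row over points
    th=np.linspace(0,2*np.pi,60);X=np.array([a+r*(np.cos(k)*B[:,0]+np.sin(k)*B[:,1]) for k in th]);P=proj('wrist',X,M);return P[P[:,1].argmin()].round(1)
print('tip sphere eq',sil(t+3*B[:,2],3),'neck end',sil(t+12*B[:,2],8),'tipend',proj('wrist',t,M).round(1))
print('shoulder low edge -x', proj('wrist',[t+42*B[:,2]-22*B[:,0],t+48*B[:,2]-22*B[:,0],t+48*B[:,2]-20*B[:,0]],M).round(1).tolist())
godot('heel',4)
E
```

```text
tip sphere eq [276.7 178.5] neck end [276.3 178.6] tipend [[276.9 180.3]]
shoulder low edge -x [[277.2, 183.5], [277.2, 189.5], [277.2, 192.9]]
t 11.65 delta [ 2.  -1.   3.1] turn [-0.0004 -0.0013  0.0024] per row/1 [ 2.  -1.   3.1] [-0.0004 -0.0013  0.0024]
```

```bash
cat >> h.py <<'E'
og=og-1.7*Gg[:,0]-0.6*Gg[:,1];tq=Gg.T@(pg-og)
E
python3 - <<'E'
from h import *
rep('heel');godot('heel',4)
E
```

```text
tip in dot frame [ 0.85 -0.35  7.52] tilt err deg 0.1 F.n -2.46 [-0.6  0.7 -2.7]
t 11.65 delta [ 0.3 -0.4  3.6] turn [-0.0004 -0.0013  0.0024] per row/1 [ 0.3 -0.4  3.6] [-0.0004 -0.0013  0.0024]
```

Call:
send_rows(commands=[[0.1,-0.2,1.8,0,0,0,1],[0.3,-0.4,3.6,0,0,0,1],[0.3,-0.4,3.6,0,0,0,1],[0.3,-0.4,3.6,0,0,0,1]])

```text
time_s: 12.05
eef_pos: [588.6, -80.7, 165.4]
orientation: [0.246, -2.798, 0.041]
contact_force: [0.4, 0.1, -2.4]
finger_gap: 0.283
grip_force: 35.0
```

Call:
send_rows(commands=[[0.3,0,1,0,0,0,1],[0.3,0,1,0,0,0,1]])

```text
time_s: 12.25
eef_pos: [588.0, -80.8, 164.5]
orientation: [0.246, -2.798, 0.041]
contact_force: [-0.1, 1.1, -2.6]
finger_gap: 0.282
grip_force: 35.0
```

Call:
send_rows(commands=[[0.3,0,1,0,0,0,1],[0.3,0,1,0,0,0,1]])

```text
time_s: 12.45
eef_pos: [587.4, -80.9, 163.7]
orientation: [0.246, -2.798, 0.041]
contact_force: [-0.8, 0.1, -2.1]
finger_gap: 0.283
grip_force: 35.0
```

```bash
python3 - <<'E'
from h import *
rep('heel')
E
```

```text
tip in dot frame [ 0.2  -0.04  1.63] tilt err deg 0.11 F.n -2.19 [-0.85  0.05 -2.11]
```

Call:
send_rows(commands=[[0.3,0,1,0,0,0,1],[0.3,0,1,0,0,0,1]])

```text
time_s: 12.65
eef_pos: [586.8, -81.0, 162.8]
orientation: [0.246, -2.798, 0.041]
contact_force: [-0.4, -0.1, -1.5]
finger_gap: 0.283
grip_force: 35.0
```

Call:
send_rows(commands=[[0.3,0,1,0,0,0,1],[0.3,0,1,0,0,0,1]])

```text
time_s: 12.85
eef_pos: [586.3, -81.1, 162.0]
orientation: [0.246, -2.799, 0.041]
contact_force: [-0.1, 0.1, -1.7]
finger_gap: 0.284
grip_force: 35.0
```

```bash
python3 - <<'E'
from h import *
rep('heel')
E
```

```text
tip in dot frame [ 0.07 -0.01 -0.34] tilt err deg 0.1 F.n -1.45 [-0.09  0.06 -1.74]
```

Call:
send_rows(commands=[[0.3,0,1,0,0,0,1],[0.3,0,1,0,0,0,1]])

```text
time_s: 13.05
eef_pos: [585.8, -81.2, 161.3]
orientation: [0.246, -2.799, 0.041]
contact_force: [0.9, -0.3, -1.2]
finger_gap: 0.283
grip_force: 35.0
```

```bash
cat >> h.py <<'E'
def avg(name,n=5):
    F=[];H=[]
    for _ in range(n):
        snapshot('top');o=get_obs();F.append(o['contact_force']);t,B=tip_now();H.append(SA.T@(t-DOT[name]))
    F=np.array(F);print(name,'t',get_obs()['time_s'],'h',np.mean(H,0).round(2),'F sole axes',(SA.T@F.mean(0)).round(2),'sd',(F@SA[:,2]).std().round(2))
E
python3 - <<'E'
from h import *
avg('heel',4)
E
```

```text
heel t 13.25 h [ 0.02 -0.   -1.14] F sole axes [-0.79 -0.14  0.15] sd 0.22
```

Call:
send_rows(commands=[[0.3,0,1,0,0,0,1],[0.5,0,1.8,0,0,0,1],[0.5,0,1.8,0,0,0,1]])

```text
time_s: 13.55
eef_pos: [584.7, -81.4, 159.7]
orientation: [0.246, -2.799, 0.041]
contact_force: [1.9, 0.7, -0.2]
finger_gap: 0.278
grip_force: 35.0
```

```bash
python3 - <<'E'
from h import *
avg('heel',5)
E
```

```text
heel t 13.8 h [-0.    0.01 -3.08] F sole axes [-0.73 -0.22  1.54] sd 0.22
```

Call:
send_rows(commands=[[0,0,0,0,0,0,1],[0,0,0,0,0,0,1],[0,0,0,0,0,0,1],[0,0,0,0,0,0,1],[0,0,0,0,0,0,1]])

```text
time_s: 14.3
eef_pos: [584.7, -81.4, 159.7]
orientation: [0.246, -2.799, 0.041]
contact_force: [1.8, 0.4, 0.8]
finger_gap: 0.281
grip_force: 35.0
```

```bash
python3 - <<'E'
from h import *
avg('heel',2)
E
```

```text
heel t 14.4 h [ 0.03 -0.02 -3.2 ] F sole axes [-1.39  0.54  1.71] sd 0.29
```

Call:
send_rows(commands=[[-1,0,-3,0,0,0,1],[-3,0,-9.5,0,0,0,1],[-5,0,-16,0,0,0,1],[-6.2,0,-20,0,0,0,1],[-6.2,0,-20,0,0,0,1]])

```text
time_s: 14.9
eef_pos: [597.5, -79.2, 177.0]
orientation: [0.247, -2.799, 0.041]
contact_force: [0.5, -0.1, -3.0]
finger_gap: 0.283
grip_force: 35.0
```

```bash
python3 - <<'E'
from h import *
avg('heel',5);godot('ball',14,8);godot('ball',4)
E
```

```text
heel t 15.15 h [ 0.08 -0.06 17.56] F sole axes [-1.28  0.23 -1.91] sd 0.53
t 15.15 delta [  9.5 122.6   9. ] turn [-0.0001 -0.002   0.0024] per row/8 [ 1.2 15.3  1.1] [-0.     -0.0002  0.0003]
t 15.15 delta [ 12.4 122.6  18.6] turn [-0.0001 -0.002   0.0024] per row/1 [ 12.4 122.6  18.6] [-0.0001 -0.002   0.0024]
```

Call:
send_rows(commands=[[1,20,0,0,0,0,1],[3,45,0,0,0,0,1],[5,70,1,0,0,0,1],[7,95,3,0,0,0,1],[9.5,122.6,9,0,-0.002,0.002,1]])

```text
time_s: 15.65
eef_pos: [563.5, 40.9, 171.4]
orientation: [0.244, -2.802, 0.041]
contact_force: [-0.1, 0.4, -1.8]
finger_gap: 0.281
grip_force: 35.0
```

Call:
send_rows(commands=[[0,0,0,0,0,0,1],[0,0,0,0,0,0,1],[0,0,0,0,0,0,1]])

```text
time_s: 15.95
eef_pos: [563.8, 38.8, 171.4]
orientation: [0.243, -2.801, 0.042]
contact_force: [-0.0, 0.0, -1.9]
finger_gap: 0.283
grip_force: 35.0
```

```bash
python3 - <<'E'
from h import *
avg('ball',3);im=save('wrist','w7');t,B=tip_now();M=camera_model('wrist');p=proj('wrist',[t,DOT['ball'],DOT['toe']],M);print(p.round(1).tolist())
g=cv2.cvtColor(im,cv2.COLOR_RGB2GRAY)
for q in p[1:]:
    x,y=np.round(q).astype(int);m=(g[y-16:y+17,x-16:x+17]>130).astype('uint8');n,l,s,c=cv2.connectedComponentsWithStats(m);print([(s[i].tolist(),(c[i]+[x-16,y-16]).round(1).tolist()) for i in range(1,n) if s[i][4]>60])
godot('ball',3,3)
E
```

```text
ball t 16.1 h [-0.1   1.07 14.44] F sole axes [-1.44  0.42 -1.59] sd 0.49
[[276.0, 178.0], [277.4, 167.3], [367.2, 172.2]]
[([5, 6, 24, 20, 357], [277.6, 166.7])]
[([5, 6, 24, 22, 403], [367.3, 172.2])]
t 16.15 delta [ 3.5  1.  10.9] turn [-0.0002  0.0008 -0.001 ] per row/3 [1.2 0.3 3.6] [-0.0001  0.0003 -0.0003]
```

Call:
send_rows(commands=[[1.2,0.3,3.6,0,0,0,1],[2.4,0.7,7.3,0,0,0,1],[3.5,1,10.9,0,0,0,1],[3.5,1,10.9,0,0,0,1],[3.5,1,10.9,0,0,0,1]])

```text
time_s: 16.65
eef_pos: [556.7, 39.2, 161.9]
orientation: [0.244, -2.8, 0.041]
contact_force: [-0.2, -0.8, -0.8]
finger_gap: 0.281
grip_force: 35.0
```

Call:
send_rows(commands=[[0.3,0,1,0,0,0,1],[0.6,0,2,0,0,0,1],[0.6,0,2,0,0,0,1]])

```text
time_s: 16.95
eef_pos: [555.5, 39.0, 160.2]
orientation: [0.244, -2.801, 0.041]
contact_force: [-0.3, 0.2, -2.0]
finger_gap: 0.277
grip_force: 35.0
```

```bash
python3 - <<'E'
from h import *
avg('ball',3)
E
```

```text
ball t 17.1 h [-0.07 -0.87  0.78] F sole axes [-1.14  0.23 -1.75] sd 0.42
```

Call:
send_rows(commands=[[0,-0.5,0,0,0,0,1],[0.3,-0.7,1,0,0,0,1],[0.5,-0.7,1.8,0,0,0,1],[0.5,-0.7,1.8,0,0,0,1]])

```text
time_s: 17.5
eef_pos: [554.8, 38.0, 158.8]
orientation: [0.244, -2.801, 0.042]
contact_force: [0.6, 0.1, -1.1]
finger_gap: 0.281
grip_force: 35.0
```

```bash
python3 - <<'E'
from h import *
avg('ball',4)
E
```

```text
ball t 17.7 h [-0.18 -0.1  -0.96] F sole axes [-1.1   0.23 -0.18] sd 0.27
```

Call:
send_rows(commands=[[0.3,0,1,0,0,0,1],[0.7,0,2.2,0,0,0,1],[0.7,0,2.2,0,0,0,1]])

```text
time_s: 18.0
eef_pos: [553.4, 37.8, 156.9]
orientation: [0.244, -2.801, 0.041]
contact_force: [1.0, -0.0, 1.2]
finger_gap: 0.28
grip_force: 35.0
```

```bash
python3 - <<'E'
from h import *
avg('ball',5)
E
```

```text
ball t 18.25 h [-0.19 -0.1  -3.27] F sole axes [-1.06  0.27  0.96] sd 0.38
```

Call:
send_rows(commands=[[0.15,0,0.5,0,0,0,1],[0.15,0,0.5,0,0,0,1]])

```text
time_s: 18.45
eef_pos: [553.1, 37.8, 156.5]
orientation: [0.244, -2.801, 0.041]
contact_force: [1.9, -0.6, 0.4]
finger_gap: 0.283
grip_force: 35.0
```

```bash
python3 - <<'E'
from h import *
avg('ball',12)
E
```

```text
ball t 19.05 h [-0.17 -0.13 -3.89] F sole axes [-1.09  0.66  1.58] sd 0.5
```

Call:
send_rows(commands=[[0,0,0,0,0,0,1],[-1,0,-3,0,0,0,1],[-3,0,-9.5,0,0,0,1],[-5,0,-16,0,0,0,1],[-5,0,-16,0,0,0,1]])

```text
time_s: 19.55
eef_pos: [563.6, 39.8, 170.7]
orientation: [0.244, -2.802, 0.041]
contact_force: [0.5, -0.8, -2.0]
finger_gap: 0.28
grip_force: 35.0
```

```bash
python3 - <<'E'
from h import *
avg('ball',4);godot('toe',12,4)
E
```

```text
ball t 19.75 h [-0.12 -0.25 12.78] F sole axes [-0.71 -0.32 -1.58] sd 0.32
t 19.75 delta [-3.3 60.5  1.5] turn [-0.0002 -0.0001  0.0005] per row/4 [-0.8 15.1  0.4] [-0.     -0.      0.0001]
```

Call:
send_rows(commands=[[-1,15,0,0,0,0,1],[-1.6,30,0,0,0,0,1],[-2.4,45,0.8,0,0,0,1],[-3.3,60.5,1.5,0,0,0,1],[-3.3,60.5,1.5,0,0,0,1]])

```text
time_s: 20.25
eef_pos: [554.3, 103.7, 167.0]
orientation: [0.251, -2.799, 0.039]
contact_force: [-0.2, 0.5, -2.8]
finger_gap: 0.281
grip_force: 35.0
```

Call:
send_rows(commands=[[0,0,0,0,0,0,1],[0,0,0,0,0,0,1],[0,0,0,0,0,0,1]])

```text
time_s: 20.55
eef_pos: [555.1, 98.6, 167.6]
orientation: [0.242, -2.801, 0.042]
contact_force: [-0.3, 0.5, -2.2]
finger_gap: 0.281
grip_force: 35.0
```

```bash
python3 - <<'E'
from h import *
avg('toe',4);im=save('wrist','w8');M=camera_model('wrist');t,B=tip_now();p=proj('wrist',[t,DOT['toe'],DOT['ball']],M);print(p.round(1).tolist())
g=cv2.cvtColor(im,cv2.COLOR_RGB2GRAY)
for q in p[1:]:
    x,y=np.round(q).astype(int);m=(g[y-16:y+17,x-16:x+17]>130).astype('uint8');n,l,s,c=cv2.connectedComponentsWithStats(m);print([(s[i].tolist(),(c[i]+[x-16,y-16]).round(1).tolist()) for i in range(1,n) if s[i][4]>60])
godot('toe',2,3)
E
```

```text
toe t 20.75 h [-0.09  0.79 12.35] F sole axes [-0.94  0.35 -1.78] sd 0.42
[[276.0, 178.0], [276.7, 168.7], [184.9, 164.1]]
[([5, 5, 24, 20, 357], [277.5, 167.8])]
[([5, 6, 23, 21, 389], [185.0, 164.1])]
t 20.8 delta [3.1 0.4 9.8] turn [-0.0001  0.0006 -0.0001] per row/3 [1.  0.1 3.3] [-0.      0.0002 -0.    ]
```

Call:
send_rows(commands=[[1,0.1,3.3,0,0,0,1],[2,0.2,6.5,0,0,0,1],[3,0.3,9.5,0,0,0,1],[3,0.3,9.5,0,0,0,1],[3,0.3,9.5,0,0,0,1]])

```text
time_s: 21.3
eef_pos: [548.9, 98.9, 159.4]
orientation: [0.244, -2.801, 0.041]
contact_force: [0.9, -1.2, -1.9]
finger_gap: 0.285
grip_force: 35.0
```

Call:
send_rows(commands=[[0.3,0,1,0,0,0,1],[0.6,0,2,0,0,0,1],[0.6,0,2,0,0,0,1]])

```text
time_s: 21.6
eef_pos: [547.7, 98.7, 157.7]
orientation: [0.244, -2.801, 0.041]
contact_force: [0.8, 0.2, -1.7]
finger_gap: 0.28
grip_force: 35.0
```

```bash
python3 - <<'E'
from h import *
avg('toe',4)
E
```

```text
toe t 21.8 h [-0.11 -0.16  0.26] F sole axes [-1.43  0.12 -1.83] sd 0.5
```

Call:
send_rows(commands=[[0.3,0,1,0,0,0,1],[0.5,0,1.8,0,0,0,1],[0.5,0,1.8,0,0,0,1]])

```text
time_s: 22.1
eef_pos: [546.9, 98.5, 156.3]
orientation: [0.244, -2.801, 0.041]
contact_force: [0.6, 0.4, -1.0]
finger_gap: 0.278
grip_force: 35.0
```

```bash
python3 - <<'E'
from h import *
avg('toe',6)
E
```

```text
toe t 22.4 h [-0.24 -0.16 -1.45] F sole axes [-1.05  0.59  0.03] sd 0.38
```

Call:
send_rows(commands=[[0.3,0,1,0,0,0,1],[0.65,0,2.1,0,0,0,1],[0.65,0,2.1,0,0,0,1]])

```text
time_s: 22.7
eef_pos: [545.6, 98.2, 154.5]
orientation: [0.244, -2.801, 0.041]
contact_force: [1.7, 1.2, 0.6]
finger_gap: 0.28
grip_force: 35.0
```

```bash
python3 - <<'E'
from h import *
avg('toe',10)
E
```

```text
toe t 23.2 h [-0.24 -0.15 -3.72] F sole axes [-1.43 -0.02  1.25] sd 0.49
```

Call:
send_rows(commands=[[0.1,0,0.3,0,0,0,1],[0.1,0,0.3,0,0,0,1]])

```text
time_s: 23.4
eef_pos: [545.4, 98.2, 154.2]
orientation: [0.243, -2.801, 0.041]
contact_force: [2.7, 0.3, 0.4]
finger_gap: 0.278
grip_force: 35.0
```

```bash
python3 - <<'E'
from h import *
avg('toe',12)
E
```

```text
toe t 24.0 h [-0.19 -0.17 -4.11] F sole axes [-1.53  0.34  1.46] sd 0.47
```

Call:
send_rows(commands=[[0,0,0,0,0,0,1],[-1,0,-3,0,0,0,1],[-4,0,-13,0,0,0,1],[-9,0,-28,0,0,0,1],[-15,0,-48,0,0,0,1]])

```text
time_s: 24.5
eef_pos: [574.2, 103.5, 195.0]
orientation: [0.243, -2.798, 0.042]
contact_force: [-0.0, 0.4, -3.3]
finger_gap: 0.284
grip_force: 35.0
```

```bash
python3 - <<'E'
from h import *
im=save('wrist','w9');print([proj('wrist',d).round(1).tolist() for d in DOT.values()])
o=get_obs();R=Rot.from_rotvec(o['orientation']).as_matrix();print(o['qpos'].round(2),tip_now()[0])
go(pg+[0,0,110],Rg,14)
E
```

```text
[[[35.9, 154.6]], [[194.3, 139.7]], [[275.9, 144.0]]]
[-0.55  0.64  0.51  1.44 -0.27  1.47  1.74] [524.73542466  93.95641673 134.18486225]
t 24.55 delta [ 162.7 -407.4   10.1] turn [-0.0054 -0.6208  0.3745] per row/14 [ 11.6 -29.1   0.7] [-0.0004 -0.0443  0.0267]
```

Call:
send_rows(commands=[[8,-10,-25,0,-0.04,0.027,1],[20,-48,-40,-0.001,-0.09,0.053,1],[35,-86,-44,-0.001,-0.133,0.08,1],[47,-120,-44,-0.002,-0.177,0.107,1],[58,-155,-42,-0.002,-0.22,0.134,1]])

```text
time_s: 25.05
eef_pos: [560.3, -58.0, 254.0]
orientation: [0.06, -3.034, 0.045]
contact_force: [0.3, 0.1, -2.7]
finger_gap: 0.281
grip_force: 35.0
```

```bash
python3 - <<'E'
from h import *
print(tip_now()[0]);go(pg+[0,0,110],Rg,10)
E
```

```text
[522.25581111 -62.15756914 180.20405721]
t 25.05 delta [  75.7 -263.2   28.6] turn [-0.0044 -0.4019  0.2388] per row/10 [  7.6 -26.3   2.9] [-0.0004 -0.0402  0.0239]
```

Call:
send_rows(commands=[[7,-30,0,0,-0.045,0.026,1],[15,-60,3,-0.001,-0.09,0.053,1],[24,-92,6,-0.001,-0.135,0.08,1],[34,-124,9,-0.002,-0.18,0.107,1],[44,-158,14,-0.003,-0.24,0.143,1]])

```text
time_s: 25.55
eef_pos: [521.9, -217.2, 248.8]
orientation: [0.149, 3.002, -0.044]
contact_force: [0.8, 0.6, -1.9]
finger_gap: 0.277
grip_force: 35.0
```

```bash
python3 - <<'E'
from h import *
go(pg+[0,0,110],Rg,5)
E
```

```text
t 25.55 delta [  19.3 -109.5    7.8] turn [-0.0013 -0.1623  0.0967] per row/5 [  3.9 -21.9   1.6] [-0.0003 -0.0325  0.0193]
```

Call:
send_rows(commands=[[4,-28,0,0,-0.033,0.02,1],[9,-56,3,0,-0.07,0.04,1],[14,-82,5,-0.001,-0.11,0.065,1],[17,-100,7,-0.001,-0.145,0.086,1],[19.3,-109.5,8,-0.001,-0.162,0.097,1]])

```text
time_s: 26.05
eef_pos: [491.6, -325.3, 240.4]
orientation: [0.281, 2.831, -0.043]
contact_force: [-0.7, 0.1, -2.8]
finger_gap: 0.278
grip_force: 35.0
```

Call:
send_rows(commands=[[0,0,0,0,0,0,1],[0,0,0,0,0,0,1],[0,0,0,0,0,0,1]])

```text
time_s: 26.35
eef_pos: [494.5, -322.2, 240.6]
orientation: [0.272, 2.832, -0.042]
contact_force: [0.7, 0.2, -2.5]
finger_gap: 0.282
grip_force: 35.0
```

```bash
python3 - <<'E'
from h import *
im=save('wrist','w10');print(get_obs()['eef_pos']);go(pg+[0,0,60],Rg,3)
E
```

```text
[ 494.45696145 -322.34539582  240.59718116]
t 26.4 delta [15.6 -2.5 47.1] turn [ 0.0004 -0.0023  0.0027] per row/3 [ 5.2 -0.8 15.7] [ 0.0001 -0.0008  0.0009]
```

Call:
send_rows(commands=[[5,-1,16,0,-0.001,0.001,1],[10,-2,32,0,-0.002,0.002,1],[15.6,-2.5,47,0,-0.002,0.003,1],[15.6,-2.5,47,0,-0.002,0.003,1],[15.6,-2.5,47,0,-0.002,0.003,1]])

```text
time_s: 26.9
eef_pos: [492.4, -325.5, 191.3]
orientation: [0.279, 2.829, -0.042]
contact_force: [0.3, -0.3, -2.0]
finger_gap: 0.281
grip_force: 35.0
```

```bash
python3 - <<'E'
from h import *
print(get_obs()['eef_pos']-pg);go(pg+[0,0,60],Rg);go(pg+[0,0,5],Rg,5)
E
```

```text
[-0.48473339 -0.93875615 60.35291184]
t 26.9 delta [-0.2  1.   0.4] turn [-0.0003 -0.0003 -0.0018] per row/1 [-0.2  1.   0.4] [-0.0003 -0.0003 -0.0018]
t 26.9 delta [16.1  1.  53. ] turn [-0.0003 -0.0003 -0.0018] per row/5 [ 3.2  0.2 10.6] [-0.0001 -0.0001 -0.0004]
```

Call:
send_rows(commands=[[2,0.8,7,0,0,-0.002,1],[6,0.8,20,0,0,-0.002,1],[10,0.8,33,0,0,-0.002,1],[13.5,0.8,45,0,0,-0.002,1],[16,0.8,53,0,0,-0.002,1]])

```text
time_s: 27.4
eef_pos: [492.1, -325.0, 134.3]
orientation: [0.277, 2.83, -0.042]
contact_force: [-0.9, -0.6, -3.1]
finger_gap: 0.281
grip_force: 35.0
```

Call:
send_rows(commands=[[0,0,0,0,0,0,1],[0,0,0,0,0,0,1]])

```text
time_s: 27.6
eef_pos: [492.4, -325.6, 135.7]
orientation: [0.278, 2.829, -0.043]
contact_force: [0.2, -0.1, -2.5]
finger_gap: 0.282
grip_force: 35.0
```

```bash
python3 - <<'E'
from h import *
o=get_obs();print(o['eef_pos']-pg,o['contact_force']);go(pg,Rg)
E
```

```text
[-0.48119655 -1.0156871   4.77585798] [ 0.20450207 -0.0767149  -2.48397768]
t 27.6 delta [1.1 1.1 4.6] turn [-0.0008  0.0001 -0.0012] per row/1 [1.1 1.1 4.6] [-0.0008  0.0001 -0.0012]
```

Call:
send_rows(commands=[[0.3,0.5,1.3,0,0,0,1],[0.7,1,2.6,0,0,0,1],[1,1,3.8,0,0,0,1],[1,1,3.8,0,0,0,1]])

```text
time_s: 28.0
eef_pos: [492.9, -324.3, 131.8]
orientation: [0.277, 2.829, -0.043]
contact_force: [-0.6, 0.2, -2.4]
finger_gap: 0.284
grip_force: 35.0
```

Call:
send_rows(commands=[[0.2,0,0.6,0,0,0,1],[0.3,0,1,0,0,0,1],[0.3,0,1,0,0,0,1]])

```text
time_s: 28.3
eef_pos: [492.9, -324.4, 131.0]
orientation: [0.277, 2.829, -0.043]
contact_force: [-2.2, 1.5, 1.8]
finger_gap: 0.28
grip_force: 35.0
```

```bash
python3 - <<'E'
from h import *
for _ in range(3):
  snapshot('top');o=get_obs();print((o['eef_pos']-pg).round(2),o['contact_force'].round(2))
E
```

```text
[-0.01  0.19  0.01] [-1.24  0.95  0.97]
[0.01 0.16 0.03] [-1.49  0.95  1.86]
[0.   0.22 0.03] [-1.39  0.56  1.6 ]
```

Call:
send_rows(commands=[[0,0,0,0,0,0,1],[0,0,0,0,0,0,1],[0,0,0,0,0,0,0.3],[0,0,0,0,0,0,0.1],[0,0,0,0,0,0,-0.2]], grip_force=4)

```text
time_s: 28.95
eef_pos: [492.9, -324.5, 130.8]
orientation: [0.277, 2.829, -0.043]
contact_force: [0.2, 0.1, -0.0]
finger_gap: 0.476
grip_force: 0.0
```

Call:
send_rows(commands=[[0,0,0,0,0,0,-0.6],[0,0,0,0,0,0,-1],[0,0,0,0,0,0,-1],[0,0,0,0,0,0,-1],[0,0,0,0,0,0,-1]])

```text
time_s: 29.45
eef_pos: [492.8, -324.4, 130.8]
orientation: [0.277, 2.829, -0.043]
contact_force: [-0.8, 0.5, -0.4]
finger_gap: 0.907
grip_force: 0.0
```

Call:
send_rows(commands=[[0,0,-10,0,0,0,-1],[0,0,-30,0,0,0,-1],[0,0,-60,0,0,0,-1],[0,0,-95,0,0,0,-1],[0,0,-130,0,0,0,-1]])

```text
time_s: 29.95
eef_pos: [454.0, -317.0, 256.4]
orientation: [0.279, 2.83, -0.043]
contact_force: [0.1, -0.4, 0.0]
finger_gap: 1.0
grip_force: 0.0
```

Call:
send_rows(commands=[[0,0,-10,0,0,0,-1],[0,0,-10,0,0,0,-1],[0,0,-10,0,0,0,-1]])

```text
time_s: 30.25
eef_pos: [452.2, -315.6, 264.0]
orientation: [0.276, 2.829, -0.042]
contact_force: [-0.3, -0.2, 0.1]
finger_gap: 0.993
grip_force: 0.0
```

```bash
python3 - <<'E'
from h import *
o=get_obs();print(o['time_s'],o['eef_pos'],o['contact_force'],o['finger_gap'])
im=save('wrist','w11');print([(np.round(r['xy'],1).tolist(),round(r['conf'],2)) for n in('gauge','stand') for r in recognise('wrist',n)])
s=save('side','side11');a=cv2.imread('pics/side0.png')[180:340,230:430];b=s[180:340,230:430,::-1]
c=cv2.resize(np.hstack([a,b]),(800,320));w=cv2.resize(im[60:340,80:480,::-1],(400,280));pad=np.zeros((280,400,3),'uint8')
cv2.imwrite('pics/c11.png',cv2.convertScaleAbs(np.vstack([c,np.hstack([w,pad])]),alpha=1.7))
E
```

```text
30.25 [ 452.23112257 -315.64811647  263.96600862] [-0.25961641 -0.15598105  0.12147786] 0.9932271232613221
[([276.8, 187.0], 0.88), ([271.9, 123.1], 0.55)]
```

View pics/c11.png

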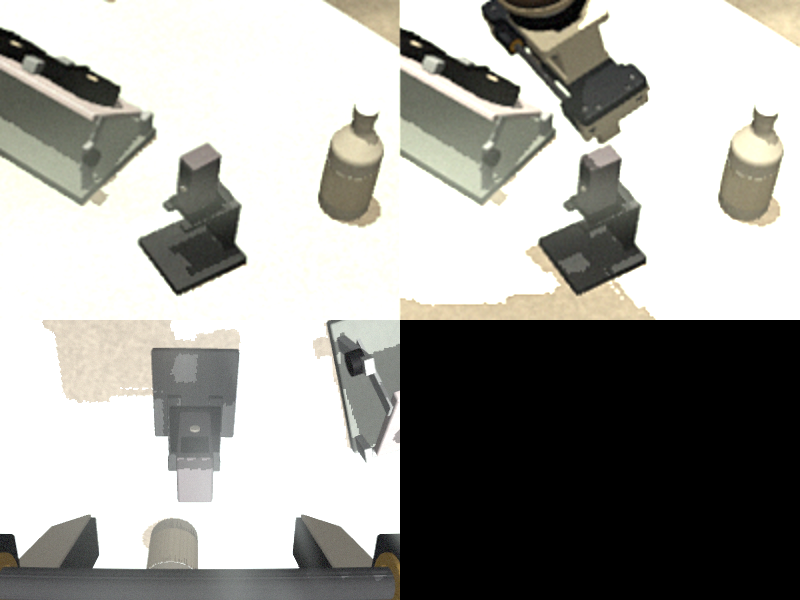

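The gauge is hanging upright in its fork as it was at the start, and the jig and bottle look unmoved. The gripper is clear of everything.

```bash
python3 -c "
from station import *
print(sign_off())"
```

```text
the job is handed in; nothing more can be done
None
```

The job is handed in at about 30 s of robot time: I pressed heel, ball and toe in order, to about 3 mm each by the force readings (toe nearer 2.8 mm) and for over half a second each, and the gauge hangs upright in its fork, released. The last picture showed the jig and bottle unmoved; I didn't check the tin and brush again, though the arm never worked near them.

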